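# Load the bottle shaker, fit its hold-down cover and lock it

### The job

Get the bottle shaker ready for a run: slide its orange lock grip fully to the right to open it and stand every red-capped bottle from the worktop upright in a pocket of its own in the tray, in any order. Then lower the hold-down cover level over both locating studs, its notched edge to the front where the open claws are, until it lies flat on both posts, and slide the lock grip fully to the left so that the claws hold the cover. Do not force the cover down hard, and leave the other things on the worktop where they are.

Things in the scene. Friction and masses are not known exactly. Their poses are not given: they have to be found in the camera images.
- bottle_1: small white reagent bottle with a red screw cap, standing on the worktop (may be absent): body 26 mm diameter up to 58 mm, cap 20 mm diameter from there to 73 mm; about 45 g, weight varies. Origin: centre of its underside, z up along its axis
- bottle_2: small white reagent bottle with a red screw cap, standing on the worktop (may be absent): body 26 mm diameter up to 58 mm, cap 20 mm diameter from there to 73 mm; about 45 g, weight varies. Origin: centre of its underside, z up along its axis
- bottle_3: small white reagent bottle with a red screw cap, standing on the worktop (may be absent): body 26 mm diameter up to 58 mm, cap 20 mm diameter from there to 73 mm; about 45 g, weight varies. Origin: centre of its underside, z up along its axis
- bottle_4: small white reagent bottle with a red screw cap, standing on the worktop (may be absent): body 26 mm diameter up to 58 mm, cap 20 mm diameter from there to 73 mm; about 45 g, weight varies. Origin: centre of its underside, z up along its axis
- bottle_5: small white reagent bottle with a red screw cap, standing on the worktop (may be absent): body 26 mm diameter up to 58 mm, cap 20 mm diameter from there to 73 mm; about 45 g, weight varies. Origin: centre of its underside, z up along its axis
- shaker: bench shaker, fixed: white housing 146 x 250 mm, on it a grey tray with a row of five pockets along its y, an aluminium post at each end of the row and a lock bar with two steel claws along its front. Origin: on the worktop under the middle of the row; y along the row to the robot's left, -x its front with the panel, z up. Tray walls and dividers stand 26 mm above the pocket floors
- pocket_1 (a point): centre of the floor of a pocket, 62 mm above the worktop; the pocket is 32 x 32 mm inside, 26 mm deep, 2 mm dividers, pitch 34 mm (leftmost, at +y)
- pocket_2 (a point): centre of the floor of a pocket, 62 mm above the worktop; the pocket is 32 x 32 mm inside, 26 mm deep, 2 mm dividers, pitch 34 mm
- pocket_3 (a point): centre of the floor of a pocket, 62 mm above the worktop; the pocket is 32 x 32 mm inside, 26 mm deep, 2 mm dividers, pitch 34 mm
- pocket_4 (a point): centre of the floor of a pocket, 62 mm above the worktop; the pocket is 32 x 32 mm inside, 26 mm deep, 2 mm dividers, pitch 34 mm
- pocket_5 (a point): centre of the floor of a pocket, 62 mm above the worktop; the pocket is 32 x 32 mm inside, 26 mm deep, 2 mm dividers, pitch 34 mm (rightmost)
- stud_left (a point): foot of the left locating stud: centre of the flat head (40 mm in shaker x, 18 mm in y) of a post, 140 mm above the worktop, at shaker x = 0, y = 100 mm. From it the steel stud stands 17 mm up: 10 mm diameter for 10 mm, then tapering to 4 mm. The cover's plate rests on the two post heads
- stud_right (a point): foot of the right locating stud: centre of the flat head (40 mm in shaker x, 18 mm in y) of a post, 140 mm above the worktop, at shaker x = 0, y = -100 mm. From it the steel stud stands 17 mm up: 10 mm diameter for 10 mm, then tapering to 4 mm. The cover's plate rests on the two post heads
- cover: hold-down cover, loose, flat on the worktop: aluminium plate 70 x 240 x 6 mm on a 3 mm rubber pad (30 x 172 mm), black bar handle on top; about 0.26 kg. Origin: centre of the pad's underside; plate from z = 3 to 9 mm; y along its length. -x edge (front) notched. Fits one way round, its axes along the shaker's; fully home its origin is 137 mm above the worktop, over the row's middle
- cover_grip (a point): middle of the cover's handle bar, 38 mm above the cover's origin: bar 14 mm thick (x), 86 mm long (y), 16 mm high, with 21 mm free under it between two legs 62 mm apart
- cover_hole (a point): top centre of the cover's round hole, 13 mm diameter, through the plate, at cover x = 0, y = +100 mm, z = 9 mm; it goes over the left stud
- cover_slot (a point): top centre of the cover's slot, 13 mm (x) by 17 mm (y), at cover x = 0, y = -100 mm, z = 9 mm; it goes over the right stud. The notches in the front edge are 11 mm deep, at cover y = 80 to 100 mm and -100 to -120 mm
- lock_bar (a joint): lock bar sliding along shaker y: 0 = open, right end stop; 0.020 = locked, left end stop, claws over the cover's edge; stays where left, friction about 2.5 N. Claws: undersides 149 mm, tops 154 mm above the worktop, 12 mm wide, reaching over shaker x = -53 to -28 mm; when open at shaker y = -110 and +90 mm, opposite the cover's notches
- lock_grip (a point): centre of the orange upright grip of the lock bar, 109 mm above the worktop, 82 mm in front of the row; grip 20 mm (shaker x) by 14 mm (shaker y), top 125 mm above the worktop, its lower end 77 mm; moves with the bar
- microscope_front (a point): foremost point of the large microscope, which is fixed and stands behind it (+x): 198 mm wide, 386 mm deep, 398 mm high. An arm that comes from its left must pass in front of it (nearer to the robot), not through it
- dropper: white dropper bottle, a bystander, to be left where it is; origin: centre of its underside
- beaker: glass beaker, a bystander, to be left where it is; origin: centre of its underside
- tape: roll of tape, a bystander, to be left where it is; origin: centre of its underside
- timer_1: timer, a bystander, to be left where it is; origin: centre of its underside

How it is judged:
By the outcome, as a careful person would: the job done as asked, in the order asked, and still so for the second after the job is handed in, with the robot touching nothing.
Of bottle_1, bottle_2, bottle_3, bottle_4, bottle_5 only 3 to 5 are there at a start; the rules pass over those that are not, and their reading is None.
At some moment in a run one of cover may be knocked a few centimetres aside while the robot is not near it.
It also fails if it takes over 208 s, if anything falls off the work surface, if the arm or the gripper's body presses on something with over 40 N, if the wrist force passes 120 N, or if a joint passes its speed limit or range.

### The arm

A 6-joint arm with a two-finger parallel gripper is mounted at the origin on a cart in front of the work surface, level with it; the furniture and walls round the work are solid. World frame = base frame: x ahead of the robot, y to its left, z up, the work surface at z = 0. Lengths are in m, angles in rad, forces in N, time in s.
With the tool pointing down it reaches from about 0.4 to 0.925 m from the base axis. Payload 3.4 kg.
Tool frame: the origin (TCP) lies at the very end of the fingers, on their centre line; the grasp point (between the pads) lies r.grasp_offset behind it (r.grasp_offset is the distance from the TCP to the grasp point, in m); z points along the fingers, y is the line along which they close (so a half turn about z gives the same grasp; the last joint's range is limited). The gripper opens to 85 mm and grips with 20 to 120 N. Pads are 22 mm wide; open, the fingers measure 114 mm over their backs; the gripper's body (76 mm by 85 mm) begins 54 mm behind the grasp point. The pads swing forward as they close: fully open they stand 13 mm farther back than shut.
Start: joints at [-1.373, 0.307, 1.506, -0, 1.328, -0.073], TCP at [0.154, -0.554, 0.231] pointing down, gripper open.
Joint ranges: [-3.12, 3.12], [-1.05, 2.28], [0.14, 2.33], [-1.42, 4.57], [0.1, 2.73], [-2.68, 2.68]. Speed limits (rad/s): [2.57, 2.57, 3.14, 3.14, 3.14, 3.14].

### API

Orientations are given as a unit quaternion [w, x, y, z].
In Python, from cell import r gives the robot as it stands.
- The arm moves only by the shell command python3 -m creep 'ROWS' [FORCE]. ROWS is JSON, a list of rows, each a list of 3 entries, a list of its own where there are three numbers: the shift along the world's x, y, z in mm, then the turn about the world's z in rad, then the finger opening in mm, from 0 to 85.4. A call has 1 to 5 rows; each row shifts and turns the commanded pose from where the row before left it; what a row does not reach is not made up. A row lasts 1/8 s, in which the tool goes at most 62.5 mm and 10.7 degrees, less where a joint would pass 70% of its speed; a pose out of reach is approached as far as the arm can. A call with a gripper value outside its range is refused whole. The fingers move at their own pace and stop on an object; FORCE is the grip in N (left out, the last holds). Time passes only in rows, so rows that do not move let the fingers close. It gives the time, the measured TCP pose, the force, the opening and the grip force at its end, in the units of the state.
- r.sense(): the state, without advancing time (a new reading comes with each control period).
- r.get_image(name): name is "side" or "top"; returns a dict with "frame" (480x640x3 uint8, red, green, blue), "range_z" (480x640 float32, m along the optical axis (not along the pixel's ray), 0 where there is no reading), "fx", "fy", "cx", "cy" (pixels), "k1" (the pictures are not rectified: a ray, as slopes to the right and down, at radius r is drawn at 1 + k1 r^2 times it, then the intrinsics apply), "eye" and "attitude" of the camera in the world. Camera axes: x right, y up, looking along -z (the intrinsics and any distortion apply to the point x, -y, -z); pixel columns grow to the right and rows downward; lengths in m; the calibration is good to about 2 mm. A picture is of the moment at which its call begins.
- r.hand_in(): hands the job in; it is judged then, once.
Trained networks look in the newest picture that a camera, given by its name, has taken for a name from the list of things; names that differ only in an ending like _2 or _b are one class to them, and where a whole thing is asked for, a point or a joint stands for the part that bears it (a point fixed in the world has none). Each returns a list of dicts, best first, with "p" (0 to 1); they miss things now and then, are a little off and sometimes report something else, mostly with a low value. They report only what shows in the picture. A call takes as long as a camera call.
- r.silhouettes(camera, target): "pixels" (480x640 bool, what is visible of it) and "box" ([left, top, right, bottom] in pixels, round what is visible of it).
- r.tip_of(camera, target): "xy" ([column, row] in pixels: a listed point, or the origin of a listed thing).
The state is a dict: "time_s": time; "joint_pos": joint angles; "dq": joint speeds; "effort": joint torques, N m; "tool_pos": TCP position; "orientation": TCP orientation; "ft_force": force on the tool from outside, world axes, zero at the start; "moment": the same for the moment, N m; "gripper_width": finger opening in m; "gripper_force": force on a finger pad.
Only numpy, scipy, OpenCV 4.12 (cv2) and the standard library are available. Lean on these libraries where they do the work, as an engineer would, in place of code of your own. Each camera call takes 0.05 s, during which the arm holds its last target. There are 200 camera calls.

## Working session

There is one attempt and no reset: what is moved stays moved. The work goes in short steps, Python scripts to look and compute and a shell command to move; the robot and the scene stay as the last step left them, time stands still between calls to the robot, and variables do not carry over. Pictures are saved under pics/ and viewed, at most 17 in all, crops included, and the job is handed in when it is done.

```bash
ls; mkdir -p pics
python3 - <<'E'
from cell import r
import cv2,numpy as np
s=r.sense();print(s['time_s'],s['tool_pos'],s['orientation'],s['gripper_width'],r.grasp_offset)
for n in("top","side"):
    im=r.get_image(n);cv2.imwrite(f"pics/{n}0.png",im["frame"][:,:,::-1])
    print(n,im["fx"],im["fy"],im["cx"],im["cy"],im["k1"],im["eye"],im["attitude"])
E
```

```text
pics
0.0 [ 0.15418109 -0.55320573  0.23037062] [-1.03162721e-03  9.90778268e-01  1.35489308e-01 -7.95141559e-05] 0.08560680146982536 0.0187
top 444.03793653378455 444.03793653378455 319.13490459065554 244.890627545583 -0.07355886820857295 [ 0.46650879 -0.19829008  1.21376346] [ 0.7114615   0.04151842 -0.04742292 -0.69989272]
side 563.6019239897063 563.6019239897063 316.9975707025901 241.33159774934018 -0.17868010244795252 [-0.08020056 -0.67265269  1.45487737] [ 0.85318177  0.25304639 -0.12785317 -0.43783782]
```

View pics/top0.png

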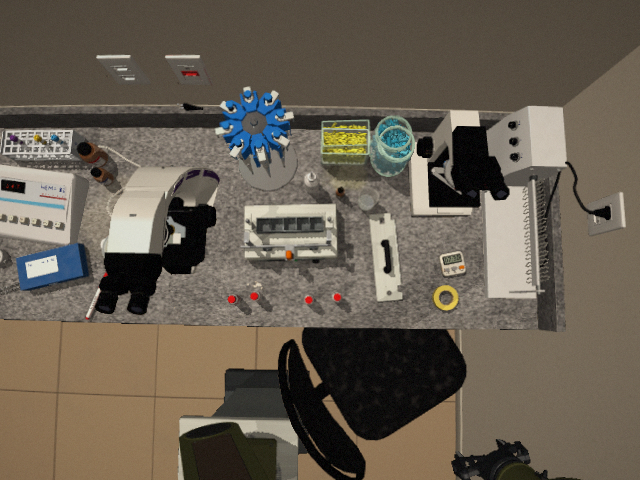

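View pics/side0.png

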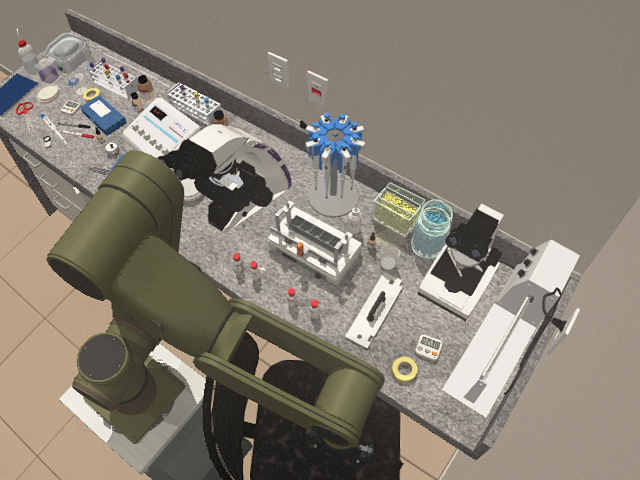

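Top view: four red caps at about (232,299), (254,296), (309,299), (337,297). The shaker is at (290,233) with its orange grip at (289,255), and the cover lies at (385,257), turned. The side view agrees.

```bash
cat > h.py <<'E'
from cell import r
import cv2,numpy as np
from scipy.spatial.transform import Rotation as R
def rot(im): 
    w,x,y,z=im["attitude"]; return R.from_quat([x,y,z,w]).as_matrix()
def ray(im,uv):
    d=((np.array(uv,float)-[im["cx"],im["cy"]])/[im["fx"],im["fy"]]); s=d.copy()
    for _ in range(20): s=d/(1+im["k1"]*(s@s))
    return rot(im)@np.array([s[0],-s[1],-1])
def at_z(im,uv,z):
    d=ray(im,uv); e=np.array(im["eye"]); return e+d*(z-e[2])/d[2]
def cloud(im,mask):
    vs,us=np.nonzero(mask&(im["range_z"]>0))
    return np.array([np.array(im["eye"])+ray(im,(u,v))*im["range_z"][v,u] for u,v in zip(us,vs)])
def proj(im,p):
    c=rot(im).T@(np.array(p)-im["eye"]); s=np.array([c[0],-c[1]])/-c[2]
    return s*(1+im["k1"]*(s@s))*[im["fx"],im["fy"]]+[im["cx"],im["cy"]]
def crop(im,box,k,name):
    l,t,a,b=box; cv2.imwrite(name,cv2.resize(im["frame"][t:b,l:a,::-1],None,fx=k,fy=k,interpolation=cv2.INTER_CUBIC))
E
python3 - <<'E'
from h import *
Z={"bottle_1":0,"pocket_1":.062,"stud_left":.14,"stud_right":.14,"lock_grip":.109,"cover_grip":.038,"cover_hole":.009,"cover_slot":.009,"dropper":0,"beaker":0,"tape":0,"timer_1":0,"microscope_front":0.2,"shaker":0}
for n in("top","side"):
    im=r.get_image(n)
    for k,z in Z.items():
        for d in r.tip_of(n,k)[:6]:
            if d["p"]>.25: print(n,k,round(d["p"],2),np.round(d["xy"],1),np.round(at_z(im,d["xy"],z)*1000,0))
    if n=="top":
        crop(im,(220,190,420,310),4,"pics/topc.png")
        hs=cv2.cvtColor(im["frame"],cv2.COLOR_RGB2HSV)
        m=(((hs[...,0]<6)|(hs[...,0]>174))&(hs[...,1]>180)&(hs[...,2]>100)).astype(np.uint8)
        for a,c in zip(*[x[1:] for x in cv2.connectedComponentsWithStats(m)[2:]]):
            if a[4]>15: print("red",a[4],c,np.round(at_z(im,c,.073)*1000))
        for nm,z in(("lock_grip",.125),):
            pass
E
```

```text
top bottle_1 0.56 [258.5 297.8] [472. -45.   0.]
top bottle_1 0.56 [309.8 297.5] [ 476. -184.    0.]
top bottle_1 0.47 [335.  296.3] [ 480. -253.    0.]
top bottle_1 0.44 [236.1 297.5] [472.  16.   0.]
top pocket_1 0.94 [272.5 226.6] [659. -83.  62.]
top pocket_1 0.86 [266.  225.4] [662. -66.  62.]
top pocket_1 0.7 [316.6 224.1] [ 667. -199.   62.]
top pocket_1 0.59 [289.  226.3] [ 660. -127.   62.]
top pocket_1 0.58 [302.5 222.9] [ 670. -162.   62.]
top stud_left 0.78 [247.2 220.5] [660. -29. 140.]
top stud_left 0.51 [326.4 216.6] [ 673. -223.  140.]
top stud_right 0.92 [326.6 219.4] [ 666. -224.  140.]
top stud_right 0.47 [317.2 227. ] [ 647. -201.  140.]
top lock_grip 0.34 [441.7 302.5] [ 467. -514.  109.]
top cover_grip 0.7 [387.8 257.2] [ 585. -391.   38.]
top cover_hole 0.97 [388.5 291.5] [ 495. -397.    9.]
top cover_slot 0.91 [382.2 223.2] [ 682. -380.    9.]
top dropper 0.33 [451.4 265.7] [ 568. -574.    0.]
top beaker 0.93 [368.9 202.9] [ 741. -344.    0.]
top beaker 0.28 [292.2 226.2] [ 671. -132.    0.]
top tape 0.64 [442.7 298.4] [ 478. -548.    0.]
top timer_1 0.58 [452
[... 878 characters left out ...]
] [665. -17. 140.]
side stud_right 0.74 [343.4 235.1] [ 669. -220.  140.]
side cover_grip 0.92 [374.  304.6] [ 584. -386.   38.]
side cover_hole 0.81 [361.1 335.3] [ 497. -402.    9.]
side cover_slot 0.67 [389.6 277.9] [ 698. -370.    9.]
side dropper 0.79 [355.3 229.4] [ 788. -189.    0.]
side beaker 0.74 [390.2 263. ] [ 747. -343.    0.]
side beaker 0.64 [355.9 228.1] [ 793. -188.    0.]
side tape 0.59 [236.9 268.1] [465.  21.   0.]
side tape 0.57 [405.4 367.8] [ 490. -553.    0.]
side timer_1 0.8 [428.5 348.6] [ 574. -576.    0.]
side timer_1 0.6 [314.6 235.5] [ 695. -100.    0.]
side microscope_front 0.6 [353.9 226.4] [ 674. -247.  200.]
side shaker 0.63 [316.9 243.6] [ 675. -123.    0.]
```

View pics/topc.png

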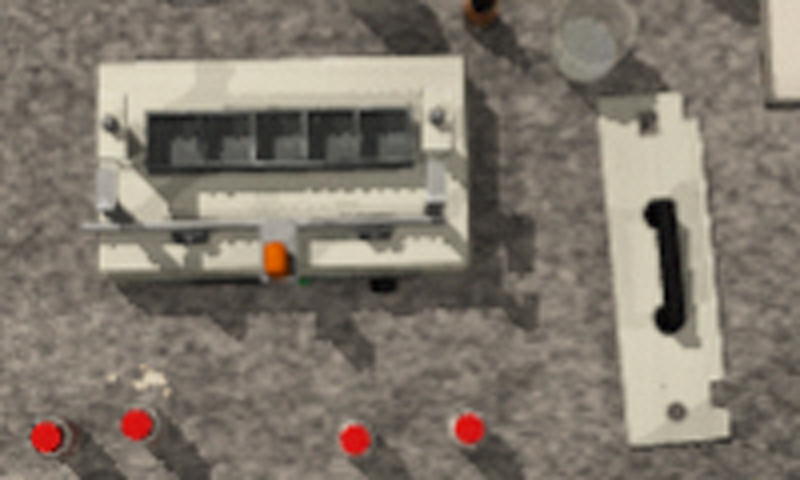

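The crop shows the shaker nearly square to the world, with its studs at about (247,220) and (329,219). The cover's notched edge faces world -y and its hole is near the robot. The pale specks by the second bottle look like a spill or texture on the worktop. Next I'll refine the geometry from the depth data.

```bash
cat >> h.py <<'E'
def rect(pts):
    (c,wh,a)=cv2.minAreaRect((pts[:,:2]*1000).astype(np.float32)); return np.round(c,1),np.round(wh,1),round(a,2)
E
python3 - <<'E'
from h import *
for n in("top","side"):
    im=r.get_image(n)
    for k in("shaker","cover"):
        ds=r.silhouettes(n,k); d=ds[0]; P=cloud(im,d["pixels"]); z=P[:,2]
        print(n,k,round(d["p"],2),d["box"],len(P),np.histogram(z,bins=np.arange(-.01,.18,.01))[0])
        np.save(f"{n}_{k}.npy",P)
        if k=="cover":
            m=(z>.003)&(z<.016); print(" plate",rect(P[m]),np.round(np.median(P[m]*1000,0)),"handle",rect(P[z>.03]))
        else:
            for a,b in((.05,.07),(.08,.095),(.135,.148),(.146,.16)):
                m=(z>a)&(z<b); 
                if m.sum()>4: print(a,m.sum(),rect(P[m]),np.round(np.median(P[m]*1000,0)))
    hs=cv2.cvtColor(im["frame"],cv2.COLOR_RGB2HSV)
    m=(hs[...,0]>6)&(hs[...,0]<18)&(hs[...,1]>200)&(hs[...,2]>120); P=cloud(im,m); P=P[(abs(P[:,0]-.58)<.05)&(abs(P[:,1]+.12)<.08)]
    print("orange",len(P),np.round(P.min(0)*1000),np.round(P.max(0)*1000),np.round(np.median(P,0)*1000))
    for d in r.silhouettes(n,"bottle_1")[:6]:
        P=cloud(im,d["pixels"]); print("bottle",round(d["p"],2),d["box"],np.round(np.median(P,0)*1000),np.round(P[:,2].max()*1000))
im=r.get_image("top")
for uv in((247.5,220.5),(329.25,219.25)): print("stud",np.round(at_z(im,uv,.155)*1000,1))
for uv in((246.7,236.7),(329,236.7)): print("claw",np.round(at_z(im,uv,.154)*1000,1))
E
```

```text
top shaker 0.81 [238.1, 204.0, 335.7, 263.3] 5280 [  56   24   17   35  164  115 3054  664  381  310   20   14   11   53
  181   68  113    0]
0.05 3718 (array([ 652. , -126.7]), array([140.4, 250.8]), 2.44) [ 650. -131.   57.]
0.08 326 (array([ 627.5, -130.8]), array([111.3, 205.7]), 2.47) [ 659. -127.   86.]
0.135 228 (array([ 647.2, -129.4]), array([ 73.5, 217.5]), 2.32) [662. -37. 139.]
0.146 129 (array([ 639.9, -128.9]), array([ 57.3, 212.3]), 2.42) [625. -36. 152.]
top cover 0.92 [371.8, 212.9, 403.6, 303.0] 1998 [  33 1576  224    4   34  126    1    0    0    0    0    0    0    0
    0    0    0    0]
 plate (array([ 591.8, -389.2]), array([239.4,  68.7]), 5.47) [ 583. -385.    7.] handle (array([ 592.9, -390. ]), array([84.4, 14.2]), 5.73)
orange 32 [ 573. -135.  118.] [ 588. -124.  126.] [ 581. -130.  122.]
bottle 0.61 [228.6, 293.4, 243.0, 305.9] [470.  11.  51.] 78.0
side shaker 0.86 [266.6, 201.5, 362.7, 284.8] 4108 [   4    6   38  152  234  304 1317  820  444  313   89   44   47   46
   91   89   70    0]
0.05 2137 (array([ 649.4, -131.6]), array([146.8, 244.6]), 1.81) [ 638. -143.   59.]
0.08 371 (array([ 626.9, -131.8]), array([208.9, 115.9]), 89.66) [ 651. -131.   86.]
0.135 147 (array([ 645.5, -131.7]), array([ 76.5, 215.4]), 1.45) [ 655. -224.  141.]
0.146 95 (array([ 641.1, -130. ]), array([ 68., 212.]), 1.84) [ 626. -225.  153.]
side cover 0.71 [346.1, 271.0, 401.8, 351.2] 1783 [ 32 948 648  12  19 114  10   0   0   0   0   0   0   0   0   0   0   0]
 plate (array([ 589.5, -390. ]), array([241.2,  70.2]), 5.64) [ 576. -393.    9.] handle (array([ 589.2, -390. ]), array([83.6, 15.8]), 6.2)Traceback (most recent call last):
  File "<stdin>", line 15, in <module>
IndexError: too many indices for array: array is 1-dimensional, but 2 were indexed
```

Run:
```python
from h import *
im=r.get_image("top")
for uv in((247.5,220.5),(329.25,219.25)): print("stud",np.round(at_z(im,uv,.155)*1000,1))
for n in("top","side"):
    P=np.load(f"{n}_shaker.npy")*1000; m=(P[:,2]>134)&(P[:,2]<158)
    for s in(1,-1):
        Q=P[m&((P[:,1]+129)*s>0)&(P[:,0]>637)]; print(n,s,len(Q),np.round(Q.min(0)),np.round(Q.max(0)),np.round(Q.mean(0),1), rect(Q/1000))
        C=P[m&((P[:,1]+129)*s>0)&(P[:,0]<637)&(P[:,2]>147)]; print("  claw",len(C),np.round(C.min(0)),np.round(C.max(0)))
        T=Q[Q[:,2]>147]; print("  tip",len(T),np.round(T.mean(0),1) if len(T) else "")
    im=r.get_image(n); hs=cv2.cvtColor(im["frame"],cv2.COLOR_RGB2HSV)
    m=(hs[...,0]>6)&(hs[...,0]<18)&(hs[...,1]>150)&(hs[...,2]>60); u0,v0=proj(im,(.58,-.13,.11)); m[:int(v0)-25]=0;m[int(v0)+25:]=0;m[:,:int(u0)-25]=0;m[:,int(u0)+25:]=0
    G=cloud(im,m)*1000; print("grip",len(G),np.round(np.percentile(G,[3,50,97],axis=0)))
    # floor darker pockets: tray at z 88
    T=P[(P[:,2]>82)&(P[:,2]<92)&(P[:,0]>630)]; print("tray",len(T),rect(T/1000))
    crop(im,(int(u0)-70,int(v0)-70,int(u0)+80,int(v0)+40),5,f"pics/sh_{n}.png")
```

```text
stud [657.1 -31.7 155. ]
stud [ 663.6 -229.6  155. ]
top 1 126 [641. -39. 134.] [679. -20. 158.] [660.  -29.2 139.8] (array([660.2, -28.9]), array([38.4, 18.5]), 1.7)
  claw 53 [607. -36. 147.] [632. -23. 157.]
  tip 11 [659.1 -29.7 153.1]
top -1 120 [ 637. -237.  134.] [ 688. -222.  157.] [ 666.  -229.5  140.4] (array([ 662.7, -229.6]), array([50.5, 14.9]), 0.88)
  claw 45 [ 616. -235.  148.] [ 635. -225.  157.]
  tip 18 [ 658.8 -229.3  151.7]
grip 48 [[ 572. -137.   79.]
 [ 578. -130.  122.]
 [ 588. -125.  127.]]
tray 267 (array([ 663.6, -124.3]), array([ 38.7, 183.6]), 2.4)
side 1 60 [638. -43. 134.] [678. -25. 157.] [656.6 -33.8 141.4] (array([657.9, -33.3]), array([39.6, 17.3]), 4.93)
  claw 23 [604. -37. 147.] [630. -25. 157.]
  tip 6 [658.  -32.1 153.5]
side -1 80 [ 637. -239.  135.] [ 686. -219.  158.] [ 662.4 -230.6  142. ] (array([ 661.9, -229.8]), array([47.6, 20.4]), 6.92)
  claw 38 [ 610. -236.  147.] [ 637. -223.  158.]
  tip 12 [ 662.1 -229.8  151.3]
grip 40 [[ 570. -140.   90.]
 [ 577. -133.  120.]
 [ 587. -127.  128.]]
tray 229 (array([ 662.1, -132. ]), array([ 43.8, 209. ]), 1.14)
```

View pics/sh_side.png

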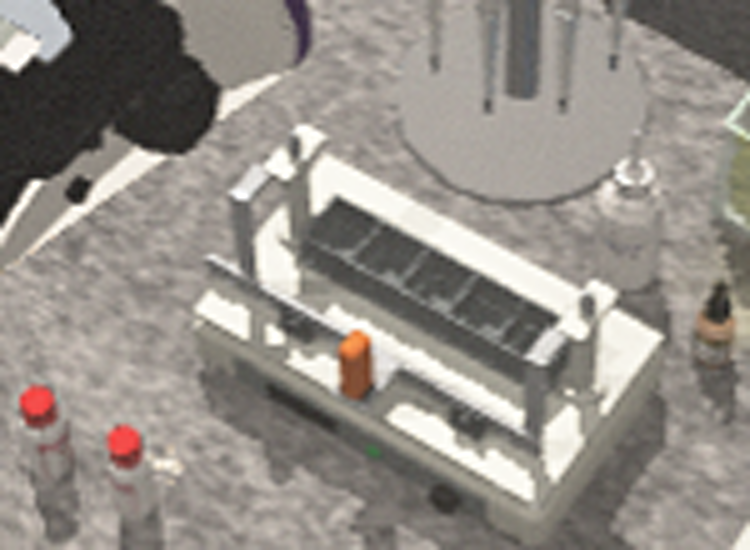

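The side crop shows all five pockets empty and the claws about halfway, so the lock is partly open. I'll check the bar's position and the chair height before moving.

Run:
```python
from h import *
c,s=np.cos(.038),np.sin(.038)
for n in("top","side"):
    P=np.load(f"{n}_shaker.npy")*1000; d=P[:,:2]-[661,-130.3]; L=np.c_[d[:,0]*c+d[:,1]*s,-d[:,0]*s+d[:,1]*c,P[:,2]]
    B=L[(L[:,0]<-25)&(abs(L[:,1])<125)&(L[:,2]>72)&(abs(L[:,1])>12)]
    for x in range(-100,-25,5):
        q=B[(B[:,0]>=x)&(B[:,0]<x+5)]; q=q[abs(q[:,1])<80]
        if len(q)>3: print(n,x,len(q),np.round(np.percentile(q[:,2],[5,50,95])))
im=r.get_image("top")
for uv in((295,350),(300,390),(380,380),(350,340),(185,235),(175,205),(205,210),(195,265)):
    v,u=uv[1],uv[0]; print(uv,np.round((np.array(im["eye"])+ray(im,uv)*im["range_z"][v,u])*1000))
```

```text
top -65 6 [73. 75. 80.]
top -60 32 [75. 78. 82.]
top -55 80 [73. 76. 80.]
top -50 18 [72. 74. 76.]
side -65 24 [74. 79. 84.]
side -60 32 [73. 78. 82.]
side -55 52 [73. 77. 80.]
side -50 5 [72. 75. 77.]
(295, 350) [ 318. -140. -155.]
(300, 390) [ 208. -159. -108.]
(380, 380) [ 208. -419. -292.]
(350, 340) [ 338. -318. -300.]
(185, 235) [619. 118. 157.]
(175, 205) [697. 153. 138.]
(205, 210) [681.  73. 157.]
(195, 265) [547.  91. 153.]
```

```bash
python3 -m creep '[[[40,44,0],0.13,0],[[42,46,0],0.13,0],[[42,46,0],0.13,0],[[42,46,0],0.13,0],[[42,46,0],0.13,0]]' 40; python3 -m creep '[[[42,46,0],0.13,0],[[42,46,0],0.13,0],[[42,46,0],0.14,0],[[42,46,0],0.14,0],[[42,46,0],0.14,0]]'; python3 -m creep '[[[0,0,0],0,0]]'
```

```text
time_s: 2.78
tool_pos: [0.3635, -0.3245, 0.2316]
orientation: [0.0, 0.895, 0.446, 0.0]
ft_force: [-0.1, -2.2, -0.1]
gripper_width: 0.0001
gripper_force: 0.0
time_s: 3.4
tool_pos: [0.5737, -0.0942, 0.2315]
orientation: [0.0, 0.694, 0.72, 0.0]
ft_force: [0.4, -0.9, 0.2]
gripper_width: 0.0001
gripper_force: 0.0
time_s: 3.52
tool_pos: [0.5753, -0.0923, 0.2311]
orientation: [0.0, 0.694, 0.72, 0.001]
ft_force: [-0.3, -1.2, 0.0]
gripper_width: -0.0001
gripper_force: 0.0
```

```bash
python3 -m creep '[[[-2,0,-45],0,0],[[-2,0,-47],0,0],[[0,0,-47],0,0],[[0,0,0],0,0],[[0,-8,0],0,0]]'; python3 -m creep '[[[0,-5,0],0,0],[[0,-5,0],0,0],[[0,-4,0],0,0],[[0,-3,0],0,0],[[0,0,0],0,0]]';python3 -m creep '[[[0,-3,0],0,0],[[0,-2,0],0,0],[[0,0,0],0,0]]';python3 -m creep '[[[0,-3,0],0,0],[[0,0,0],0,0]]'
```

```text
time_s: 4.15
tool_pos: [0.569, -0.1046, 0.0936]
orientation: [0.001, 0.696, 0.718, 0.0]
ft_force: [0.6, -0.8, -0.4]
gripper_width: 0.0001
gripper_force: 0.0
time_s: 4.78
tool_pos: [0.5683, -0.1213, 0.0924]
orientation: [0.0, 0.696, 0.718, -0.0]
ft_force: [-0.2, 0.5, -0.9]
gripper_width: 0.0
gripper_force: 0.2
time_s: 5.15
tool_pos: [0.5682, -0.1251, 0.0922]
orientation: [-0.001, 0.696, 0.718, 0.0]
ft_force: [-0.4, 5.9, 1.3]
gripper_width: -0.0002
gripper_force: 2.4
time_s: 5.4
tool_pos: [0.5682, -0.1252, 0.0922]
orientation: [-0.002, 0.696, 0.718, 0.002]
ft_force: [1.8, 14.1, 3.3]
gripper_width: 0.0001
gripper_force: 6.7
```

Force rose to 14 N with no further motion, so the lock is at the end stop. Back off, rise and head for the first bottle (470,-181).

```bash
python3 -m creep '[[[0,20,0],0,0],[[0,0,45],0,0],[[-5,0,60],0,50],[[-30,-10,0],0,50],[[-45,-30,0],0,50]]'; python3 -m creep '[[[-15,-30,0],0,50],[[0,0,0],0,50]]'
python3 - <<'E'
from h import *
for n in("top","side"):
    im=r.get_image(n); hs=cv2.cvtColor(im["frame"],cv2.COLOR_RGB2HSV)
    m=((hs[...,0]>6)&(hs[...,0]<18)&(hs[...,1]>150)&(hs[...,2]>60)); u0,v0=map(int,proj(im,(.58,-.135,.11))); k=np.zeros_like(m);k[v0-20:v0+20,u0-20:u0+20]=1
    G=cloud(im,m&k)*1000; print("grip",len(G),np.round(np.percentile(G,[3,50,97],axis=0)) if len(G) else 0)
    m=((hs[...,0]<6)|(hs[...,0]>174))&(hs[...,1]>150)&(hs[...,2]>60)
    N,lab,st,ce=cv2.connectedComponentsWithStats(m.astype(np.uint8))
    for i in range(1,N):
        if st[i,4]>12:
            P=cloud(im,lab==i)*1000
            if len(P) and .4<P[:,0].mean()/1000<.55: print(n,"cap",st[i,4],np.round(P.mean(0)),"top",np.round(np.median(P[P[:,2]>70],0)) , "rim",np.round((P[:,:2].max(0)+P[:,:2].min(0))/2))
E
```

```text
time_s: 6.02
tool_pos: [0.4888, -0.149, 0.1982]
orientation: [0.002, 0.695, 0.719, -0.0]
ft_force: [-1.2, -0.9, -0.6]
gripper_width: 0.0498
gripper_force: 0.0
time_s: 6.28
tool_pos: [0.4718, -0.1804, 0.1973]
orientation: [0.0, 0.697, 0.717, -0.001]
ft_force: [-0.1, -0.1, 1.2]
gripper_width: 0.0499
gripper_force: 0.0
grip 45 [[ 572. -150.   81.]
 [ 578. -142.  123.]
 [ 588. -136.  127.]]
top cap 13 [525. 353.  64.] top [509. 208. 360.] rim [521. 297.]
top cap 18 [478. -40.  97.] top [479. -37.  71.] rim [478. -69.]
top cap 48 [468.  16.  70.] top [465.  15.  72.] rim [468.  16.]
grip 57 [[ 507. -195.   87.]
 [ 574. -148.  115.]
 [ 584. -141.  255.]]
side cap 42 [ 504. 1196.    8.] top [nan nan nan] rim [ 504. 1197.]
side cap 30 [466.  15.  73.] top [468.  13.  73.] rim [465.  16.]
side cap 28 [476. -44.  73.] top [475. -44.  74.] rim [475. -45.]
side cap 28 [ 468. -182.   73.] top [ 468. -183.   74.] rim [ 468. -183.]
side cap 31 [ 478. -255.   70.] top [ 477. -256.   73.] rim [ 490. -252.]
  return _methods._mean(a, axis=axis, dtype=dtype,
  ret = um.true_divide(
```

Lock grip moved 12 mm right, at its stop. Grasp bottle A.

```bash
python3 -m creep '[[[-2,-1,-54],0,50],[[-1,0,-54],0,50],[[0,0,-54],0,50],[[0,0,0],0,50],[[0,0,0],0,15]]' 40; python3 -m creep '[[[0,0,0],0,15],[[0,0,0],0,15],[[0,0,0],0,15],[[0,0,30],0,15]]';  python3 -m creep '[[[0,0,50],0,15],[[0,0,50],0,15],[[20,10,0],0,15],[[40,20,0],0,15],[[40,15,0],0,15]]'
```

```text
time_s: 7.0
tool_pos: [0.4717, -0.1798, 0.0362]
orientation: [0.001, 0.696, 0.718, 0.0]
ft_force: [0.4, 0.1, 0.2]
gripper_width: 0.0331
gripper_force: 0.0
time_s: 7.5
tool_pos: [0.4688, -0.1793, 0.0647]
orientation: [-0.002, 0.696, 0.718, -0.001]
ft_force: [0.0, -0.1, -1.1]
gripper_width: 0.0247
gripper_force: 39.2
time_s: 8.12
tool_pos: [0.571, -0.1339, 0.1648]
orientation: [-0.0, 0.696, 0.718, -0.0]
ft_force: [0.2, -0.4, -0.1]
gripper_width: 0.0246
gripper_force: 39.2
```

```bash
cat >> h.py <<'E'
def held():
    t=r.sense()["tool_pos"]*1000; print("tcp",np.round(t,1))
    for n in("top","side"):
        im=r.get_image(n); hs=cv2.cvtColor(im["frame"],cv2.COLOR_RGB2HSV)
        m=((hs[...,0]<6)|(hs[...,0]>174))&(hs[...,1]>120)&(hs[...,2]>40)
        N,lab,st,ce=cv2.connectedComponentsWithStats(m.astype(np.uint8))
        for i in range(1,N):
            if st[i,4]<6: continue
            p=at_z(im,ce[i],(t[2]+30)/1000)*1000
            P=cloud(im,lab==i)*1000
            if np.hypot(*(p-t)[:2])<45: print(n,"cap",st[i,4],"ray@cap-tcp",np.round((p-t)[:2],1),"cloud-tcp",np.round(np.median(P,0)-t,1) if len(P) else 0)
        if n=="side": u,v=map(int,proj(im,t/1000)); crop(im,(u-60,v-60,u+60,v+50),5,f"pics/held{int(r.sense()['time_s']*10)}.png")
E
python3 -m creep '[[[45,-9,0],0,15],[[45,-9,0],0,15],[[3,-10,0],0,15],[[0,0,-20],0,15],[[0,0,0],0,15]]'; python3 -c "
from h import *
held()"; ls pics
```

```text
time_s: 8.75
tool_pos: [0.6606, -0.1622, 0.1424]
orientation: [-0.003, 0.696, 0.718, -0.002]
ft_force: [-0.7, -0.3, -1.2]
gripper_width: 0.0249
gripper_force: 39.3
tcp [ 660.6 -162.2  142.4]
side cap 14 ray@cap-tcp [ 3.2 -7.5] cloud-tcp [ -2.6 -10.6  36. ]
held88.png
sh_side.png
sh_top.png
side0.png
top0.png
topc.png
```

View pics/held88.png

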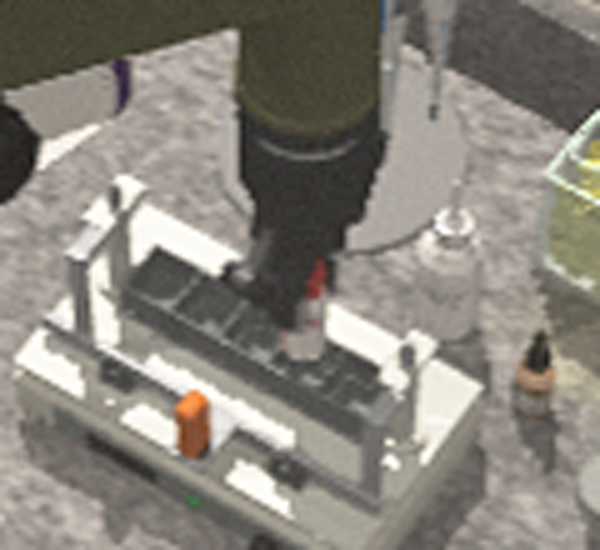

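The bottle hangs over pocket 4, with its base at about (305,355) in the crop. Lowering with force checks.

```bash
python3 -m creep '[[[1,0,-15],0,15],[[0,0,-8],0,15],[[0,0,-8],0,15],[[0,0,0],0,15]]'; python3 -m creep '[[[0,0,-6],0,15],[[0,0,-4],0,15],[[0,0,0],0,15]]'
```

```text
time_s: 9.35
tool_pos: [0.6637, -0.1627, 0.1132]
orientation: [-0.001, 0.696, 0.718, -0.0]
ft_force: [0.4, 0.2, -0.0]
gripper_width: 0.0246
gripper_force: 39.3
time_s: 9.72
tool_pos: [0.6641, -0.1628, 0.1039]
orientation: [-0.0, 0.696, 0.718, -0.0]
ft_force: [0.4, -0.1, 0.1]
gripper_width: 0.0244
gripper_force: 39.3
```

```bash
python3 -m creep '[[[0,0,-4],0,15],[[0,0,0],0,15]]'; python3 -m creep '[[[0,0,0],0,42],[[0,0,0],0,42],[[0,0,0],0,42],[[0,0,40],0,42],[[0,0,50],0,42]]'; python3 -m creep '[[[-40,-10,0],0,45],[[-50,-20,0],0,50],[[-50,-25,0],0,50],[[-45,-38,0],0,50],[[0,0,0],0,50]]'; python3 -c "
from h import *
import warnings;warnings.simplefilter('ignore')
im=r.get_image('side');crop(im,(265,195,365,285),6,'pics/p4.png')"
```

```text
time_s: 9.98
tool_pos: [0.6641, -0.1629, 0.1]
orientation: [-0.0, 0.696, 0.718, -0.0]
ft_force: [-0.7, -0.7, -0.7]
gripper_width: 0.0246
gripper_force: 39.3
time_s: 10.6
tool_pos: [0.6633, -0.1626, 0.1896]
orientation: [-0.002, 0.696, 0.718, -0.001]
ft_force: [1.0, -0.6, 0.0]
gripper_width: 0.042
gripper_force: 0.0
time_s: 11.22
tool_pos: [0.4761, -0.2577, 0.1907]
orientation: [-0.0, 0.698, 0.716, -0.001]
ft_force: [0.4, 1.4, 0.3]
gripper_width: 0.0501
gripper_force: 0.0
```

View pics/p4.png

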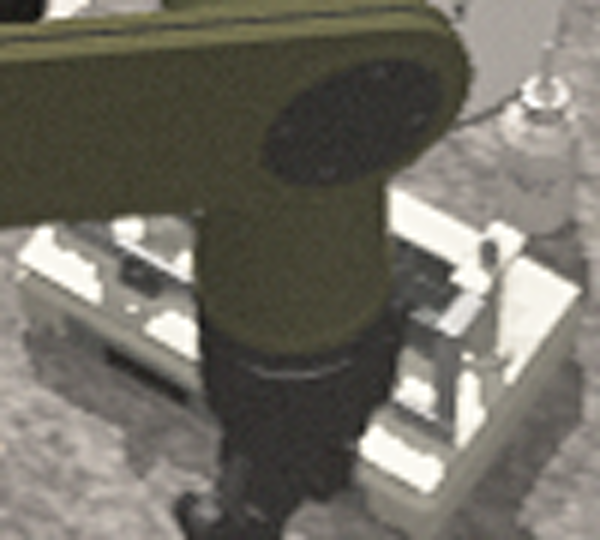

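The arm hides the tray in this view. Pick bottle B.

```bash
python3 -m creep '[[[1,1,-52],0,50],[[0,1,-52],0,50],[[0,0,-51],0,50],[[0,0,0],0,50],[[0,0,0],0,15]]' 40; python3 -m creep '[[[0,0,0],0,15],[[0,0,0],0,15],[[0,0,0],0,15],[[0,0,0],0,15]]';  python3 -m creep '[[[0,0,50],0,15],[[0,0,55],0,15],[[30,10,22],0,15],[[45,12,0],0,15],[[45,12,0],0,15]]'; python3 -m creep '[[[40,12,0],0,15],[[25,12,0],0,15],[[0,0,0],0,15]]'; python3 -c "
from h import *
im=r.get_image('top');crop(im,(235,190,345,270),6,'pics/t2.png');held()"
```

```text
time_s: 11.9
tool_pos: [0.4821, -0.254, 0.0363]
orientation: [0.001, 0.696, 0.718, 0.0]
ft_force: [0.2, -1.0, 0.9]
gripper_width: 0.0328
gripper_force: 0.7
time_s: 12.4
tool_pos: [0.4816, -0.2546, 0.037]
orientation: [0.002, 0.696, 0.718, 0.0]
ft_force: [-0.2, -0.5, 7.2]
gripper_width: 0.0247
gripper_force: 39.5
time_s: 13.02
tool_pos: [0.6013, -0.2199, 0.1636]
orientation: [0.001, 0.696, 0.718, 0.0]
ft_force: [0.4, -0.2, -0.7]
gripper_width: 0.0248
gripper_force: 39.2
time_s: 13.4
tool_pos: [0.6668, -0.1949, 0.1619]
orientation: [0.0, 0.695, 0.719, 0.0]
ft_force: [0.2, 0.0, 0.6]
gripper_width: 0.0248
gripper_force: 39.2
tcp [ 665.2 -195.5  161.8]
top cap 50 ray@cap-tcp [-15.3  30.6] cloud-tcp [ -5.1  32.4 -29.8]
side cap 14 ray@cap-tcp [ 0.5 -8.9] cloud-tcp [-0.3 -8.8 29.4]
side cap 36 ray@cap-tcp [-41.4   5.2] cloud-tcp [ -9.9  25.2 -29.9]
```

View pics/t2.png

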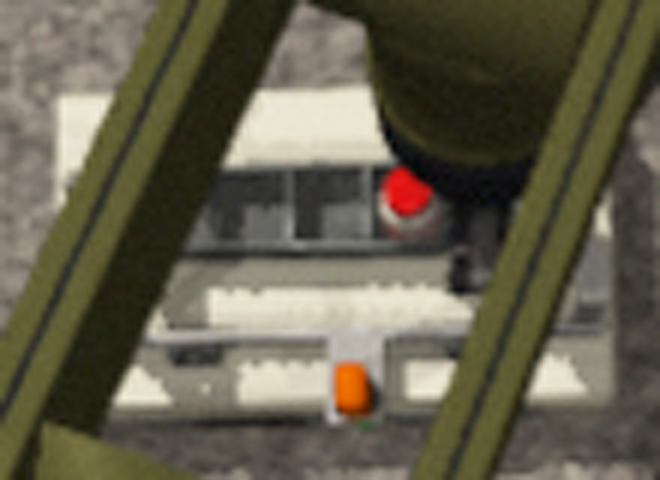

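Bottle A stands in pocket 4, cap at about (405,192) in the crop, and pockets 2 and 3 are empty. Lower B into pocket 5.

```bash
python3 -m creep '[[[-2,-1,-25],0,15],[[0,0,-15],0,15],[[0,0,-6],0,15],[[0,0,0],0,15]]'; python3 -m creep '[[[0,0,-6],0,15],[[0,0,-5],0,15],[[0,0,0],0,15]]';python3 -m creep '[[[0,0,-4],0,15],[[0,0,0],0,15]]'
```

```text
time_s: 14.05
tool_pos: [0.6623, -0.198, 0.1223]
orientation: [0.001, 0.696, 0.718, -0.0]
ft_force: [-9.0, 1.2, 26.3]
gripper_width: 0.0246
gripper_force: 49.4
time_s: 14.42
tool_pos: [0.6669, -0.1995, 0.1188]
orientation: [0.007, 0.696, 0.718, 0.003]
ft_force: [2.9, -0.9, 3.0]
gripper_width: 0.0246
gripper_force: 41.1
time_s: 14.68
tool_pos: [0.6641, -0.1974, 0.1018]
orientation: [0.001, 0.696, 0.718, 0.001]
ft_force: [3.6, -0.1, 1.6]
gripper_width: 0.0247
gripper_force: 40.3
```

```bash
python3 -c "
from h import *
im=r.get_image('side');crop(im,(265,185,375,285),6,'pics/p5.png')
held()"
```

```text
tcp [ 664.1 -197.3  101.2]
top cap 32 ray@cap-tcp [-4.  37.4] cloud-tcp [-4.6 36.9 30.7]
side cap 16 ray@cap-tcp [-4.  35.8] cloud-tcp [-10.3  33.3  35.7]
side cap 9 ray@cap-tcp [-1.6 -8.8] cloud-tcp [-2.5 -9.1 33. ]
```

View pics/p5.png

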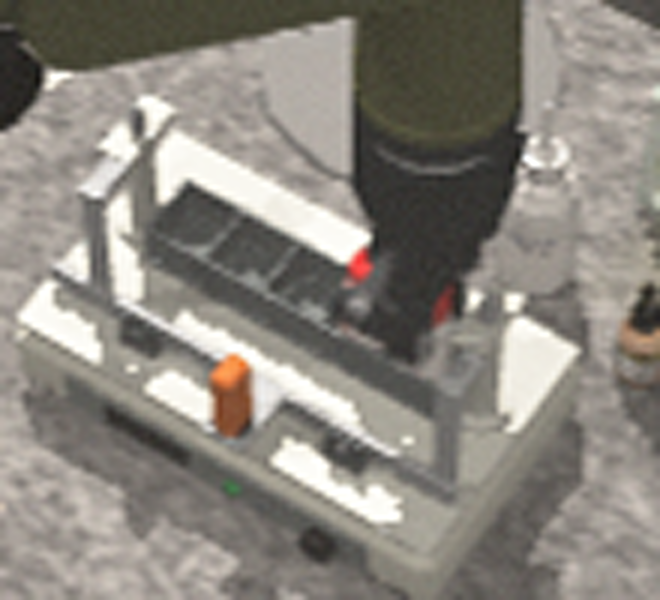

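B is upright in pocket 5 and A stands beside it at (360,265). Release.

```bash
python3 -m creep '[[[0,0,-1],0,42],[[0,0,0],0,42],[[0,0,0],0,42],[[0,0,40],0,42],[[0,0,50],0,42]]'; python3 -m creep '[[[-40,20,0],0,45],[[-50,40,0],0,50],[[-50,45,0],0,50],[[-45,45,0],0,50],[[-5,5,0],0,50]]';python3 -m creep '[[[0,0,0],0,50]]'; python3 -c "
from h import *
import warnings;warnings.simplefilter('ignore')
for n in('top','side'):
    im=r.get_image(n); hs=cv2.cvtColor(im['frame'],cv2.COLOR_RGB2HSV)
    m=((hs[...,0]<6)|(hs[...,0]>174))&(hs[...,1]>150)&(hs[...,2]>60)
    N,lab,st,ce=cv2.connectedComponentsWithStats(m.astype(np.uint8))
    for i in range(1,N):
        P=cloud(im,lab==i)*1000
        if len(P)>8 and 400<P[:,0].mean()<700: print(n,len(P),np.round(P.mean(0)),'rayz',np.round(at_z(im,ce[i],.132 if P[:,0].mean()>600 else .07)*1000))
    if n=='top': crop(im,(235,190,345,270),6,'pics/t3.png')
"
```

```text
time_s: 15.45
tool_pos: [0.6619, -0.1964, 0.1891]
orientation: [-0.002, 0.696, 0.718, -0.001]
ft_force: [-0.1, -0.4, -0.9]
gripper_width: 0.042
gripper_force: 0.0
time_s: 16.08
tool_pos: [0.4738, -0.0442, 0.1899]
orientation: [-0.002, 0.695, 0.719, -0.001]
ft_force: [0.4, -0.2, 0.2]
gripper_width: 0.0499
gripper_force: 0.0
time_s: 16.2
tool_pos: [0.4791, -0.0467, 0.1908]
orientation: [0.001, 0.696, 0.718, 0.0]
ft_force: [1.1, 0.1, 0.7]
gripper_width: 0.05
gripper_force: 0.0
top 54 [ 662. -164.  130.] rayz [ 662. -164.  132.]
top 48 [ 663. -197.  129.] rayz [ 663. -197.  132.]
top 13 [525. 353.  65.] rayz [524. 350.  70.]
side 38 [ 686. 1355.  146.] rayz [ 694. 1376.  132.]
side 12 [496. 385.  10.] rayz [473. 342.  70.]
side 23 [ 660. -166.  135.] rayz [ 661. -165.  132.]
side 25 [ 662. -198.  134.] rayz [ 663. -198.  132.]
side 28 [467.  15.  73.] rayz [468.  16.  70.]
side 27 [476. -44.  73.] rayz [477. -42.  70.]
```

View pics/t3.png

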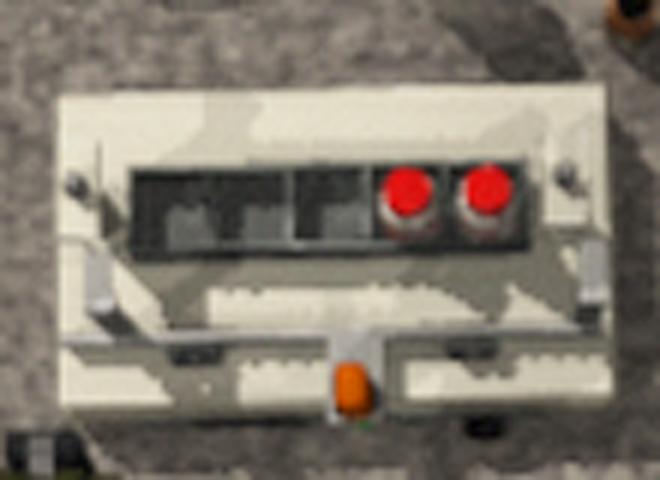

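A and B stand upright in pockets 4 and 5, caps at (407,190) and (487,188), with the measured poses matching my shaker frame. Pick D.

```bash
python3 -m creep '[[[-1,2,-52],0,50],[[-1,1,-52],0,50],[[0,0,-50],0,50],[[0,0,0],0,50],[[0,0,0],0,15]]' 40; python3 -m creep '[[[0,0,0],0,15],[[0,0,0],0,15],[[0,0,0],0,15],[[0,0,0],0,15]]';  python3 -m creep '[[[0,0,50],0,15],[[0,0,55],0,15],[[30,-20,22],0,15],[[45,-20,0],0,15],[[45,-20,0],0,15]]'; python3 -m creep '[[[40,-20,0],0,15],[[23,-8,0],0,15],[[0,0,0],0,15]]'; python3 -c "
from h import *
held()"
```

```text
time_s: 16.92
tool_pos: [0.4787, -0.0447, 0.037]
orientation: [0.001, 0.696, 0.718, 0.0]
ft_force: [0.3, -0.8, 0.2]
gripper_width: 0.033
gripper_force: 0.0
time_s: 17.42
tool_pos: [0.478, -0.044, 0.0376]
orientation: [0.001, 0.696, 0.718, 0.001]
ft_force: [0.1, 0.1, 7.9]
gripper_width: 0.0246
gripper_force: 39.7
time_s: 18.05
tool_pos: [0.598, -0.1043, 0.1646]
orientation: [0.001, 0.696, 0.718, 0.0]
ft_force: [0.6, 0.2, -0.9]
gripper_width: 0.0242
gripper_force: 39.4
time_s: 18.42
tool_pos: [0.6612, -0.1325, 0.1629]
orientation: [0.0, 0.696, 0.718, 0.0]
ft_force: [-0.6, 0.2, -0.5]
gripper_width: 0.0244
gripper_force: 39.4
tcp [ 661.2 -132.5  162.9]
top cap 41 ray@cap-tcp [-11.7 -35.4] cloud-tcp [ -1.9 -35.4 -29.5]
side cap 6 ray@cap-tcp [-2.3 -5. ] cloud-tcp [-0.6 -3.7 27.1]
```

```bash
python3 -m creep '[[[0,1,-25],0,15],[[0,0,-10],0,15],[[0,0,-4],0,15],[[0,0,0],0,15]]'; python3 -m creep '[[[0,0,-4],0,15],[[0,0,-3],0,15],[[0,0,0],0,15]]'
```

```text
time_s: 19.02
tool_pos: [0.6594, -0.1306, 0.1252]
orientation: [0.0, 0.696, 0.718, 0.0]
ft_force: [1.1, 0.4, -1.3]
gripper_width: 0.0242
gripper_force: 39.6
time_s: 19.4
tool_pos: [0.6607, -0.1312, 0.1237]
orientation: [0.002, 0.696, 0.718, 0.001]
ft_force: [-6.9, 1.6, 26.2]
gripper_width: 0.0249
gripper_force: 44.5
```

```bash
python3 -m creep '[[[0,0,10],0,15],[[3,0,0],0,15],[[0,0,0],0,15]]'; python3 -m creep '[[[0,0,-5],0,15],[[0,0,-4],0,15],[[0,0,-3],0,15],[[0,0,0],0,15]]'
```

```text
time_s: 19.77
tool_pos: [0.663, -0.1308, 0.1266]
orientation: [-0.0, 0.696, 0.718, -0.0]
ft_force: [0.6, 0.4, -0.6]
gripper_width: 0.0247
gripper_force: 39.6
time_s: 20.27
tool_pos: [0.6625, -0.1308, 0.1146]
orientation: [-0.001, 0.696, 0.718, -0.0]
ft_force: [0.2, 0.7, -0.9]
gripper_width: 0.0244
gripper_force: 39.6
```

```bash
python3 -m creep '[[[0,0,-6],0,15],[[0,0,-5],0,15],[[0,0,0],0,15]]'; python3 -m creep '[[[0,0,-2],0,15],[[0,0,0],0,15]]'; python3 -m creep '[[[0,0,0],0,42],[[0,0,0],0,42],[[0,0,0],0,42],[[0,0,40],0,42],[[0,0,50],0,42]]'; python3 -m creep '[[[-45,30,0],0,45],[[-50,40,0],0,50],[[-50,40,0],0,50],[[-45,35,0],0,50],[[-5,2,0],0,50]]';python3 -m creep '[[[0,0,0],0,50]]'
```

```text
time_s: 20.65
tool_pos: [0.6624, -0.1307, 0.1036]
orientation: [-0.001, 0.696, 0.718, -0.0]
ft_force: [0.0, 0.9, -0.4]
gripper_width: 0.0247
gripper_force: 39.6
time_s: 20.9
tool_pos: [0.6629, -0.1309, 0.1023]
orientation: [0.0, 0.696, 0.718, -0.0]
ft_force: [-0.1, -0.7, -0.5]
gripper_width: 0.0246
gripper_force: 39.6
time_s: 21.52
tool_pos: [0.6618, -0.1306, 0.1916]
orientation: [-0.002, 0.696, 0.718, -0.001]
ft_force: [-0.3, -0.7, 0.6]
gripper_width: 0.042
gripper_force: 0.0
time_s: 22.15
tool_pos: [0.4658, 0.0162, 0.1922]
orientation: [-0.001, 0.695, 0.719, -0.001]
ft_force: [-0.2, -0.1, 0.3]
gripper_width: 0.0498
gripper_force: 0.0
time_s: 22.28
tool_pos: [0.4709, 0.0142, 0.193]
orientation: [0.001, 0.696, 0.718, 0.001]
ft_force: [1.1, -0.1, 0.3]
gripper_width: 0.05
gripper_force: 0.0
```

```bash
python3 -m creep '[[[-2,1,-52],0,50],[[-1,1,-52],0,50],[[0,0,-51],0,50],[[0,0,0],0,50],[[0,0,0],0,15]]' 40; python3 -m creep '[[[0,0,0],0,15],[[0,0,0],0,15],[[0,0,0],0,15],[[0,0,0],0,15]]';  python3 -m creep '[[[0,-5,50],0,15],[[0,-15,55],0,15],[[30,-20,22],0,15],[[45,-20,0],0,15],[[45,-20,0],0,15]]'; python3 -m creep '[[[45,-20,0],0,15],[[30,-12,0],0,15],[[0,0,0],0,15]]'; python3 -c "
from h import *
held()"
```

```text
time_s: 22.9
tool_pos: [0.4694, 0.0156, 0.0381]
orientation: [0.001, 0.696, 0.718, 0.001]
ft_force: [0.3, -0.2, -0.3]
gripper_width: 0.0328
gripper_force: 0.0
time_s: 23.4
tool_pos: [0.4686, 0.0162, 0.0387]
orientation: [0.001, 0.696, 0.718, 0.001]
ft_force: [-0.4, -0.8, 7.9]
gripper_width: 0.0244
gripper_force: 39.8
time_s: 24.02
tool_pos: [0.5884, -0.0643, 0.1658]
orientation: [0.001, 0.696, 0.718, 0.001]
ft_force: [-0.2, 0.7, 0.4]
gripper_width: 0.0246
gripper_force: 39.5
time_s: 24.4
tool_pos: [0.6644, -0.0968, 0.164]
orientation: [0.001, 0.696, 0.718, 0.0]
ft_force: [0.7, 0.1, -1.3]
gripper_width: 0.0244
gripper_force: 39.5
tcp [664.4 -96.8 164. ]
top cap 53 ray@cap-tcp [-15.2 -34.5] cloud-tcp [ -3.6 -31.3 -31.7]
side cap 14 ray@cap-tcp [-2.  -5.6] cloud-tcp [-5.1 -8.7 34.8]
```

```bash
python3 -m creep '[[[0,0,-25],0,15],[[0,0,-10],0,15],[[0,0,-4],0,15],[[0,0,0],0,15]]'; python3 -m creep '[[[0,0,-4],0,15],[[0,0,-3],0,15],[[0,0,0],0,15]]'
```

```text
time_s: 25.0
tool_pos: [0.662, -0.0956, 0.1256]
orientation: [-0.0, 0.696, 0.718, -0.0]
ft_force: [0.0, 0.2, 0.1]
gripper_width: 0.0247
gripper_force: 39.7
time_s: 25.38
tool_pos: [0.6621, -0.0957, 0.1181]
orientation: [-0.0, 0.696, 0.718, -0.0]
ft_force: [-0.5, 0.9, -0.9]
gripper_width: 0.0244
gripper_force: 39.7
```

```bash
python3 -m creep '[[[0,0,-6],0,15],[[0,0,-6],0,15],[[0,0,0],0,15]]'; python3 -m creep '[[[0,0,-4],0,15],[[0,0,0],0,15]]'; python3 -m creep '[[[0,0,0],0,42],[[0,0,0],0,42],[[0,0,0],0,42],[[0,0,40],0,42],[[0,0,50],0,42]]'; python3 -m creep '[[[-10,-50,0],0.18,50],[[-10,-58,0],0.18,50],[[-10,-58,0],0.18,50],[[-10,-58,0],0.18,50],[[-10,-48,0],0.18,50]]';python3 -m creep '[[[0,0,0],0.18,50],[[0,0,0],0.18,50],[[0,0,0],0.18,50],[[0,0,0],0.18,50]]';python3 - <<'E'
from h import *
for n in('top','side'):
    im=r.get_image(n); hs=cv2.cvtColor(im['frame'],cv2.COLOR_RGB2HSV)
    m=((hs[...,0]<6)|(hs[...,0]>174))&(hs[...,1]>150)&(hs[...,2]>60)
    N,lab,st,ce=cv2.connectedComponentsWithStats(m.astype(np.uint8))
    for i in range(1,N):
        P=cloud(im,lab==i)*1000
        if len(P)>8 and 400<P[:,0].mean()<700 and abs(P[:,1].mean())<300: print(n,len(P),np.round(P.mean(0)),'rayz',np.round(at_z(im,ce[i],.132)*1000))
    for d in r.silhouettes(n,'cover')[:1]:
        P=cloud(im,d['pixels']); z=P[:,2]; m=(z>.003)&(z<.016); print(n,"cover",round(d['p'],2),rect(P[m]))
    for k,z in(("cover_hole",.009),("cover_slot",.009),("cover_grip",.046)):
        for d in r.tip_of(n,k)[:1]: print(k,round(d["p"],2),np.round(at_z(im,d["xy"],z)*1000))
    crop(im,(230,180,420,310) if n=='top' else (255,175,415,355),4 if n=='top' else 3,f'pics/b_{n}.png')
E
```

```text
time_s: 25.75
tool_pos: [0.6616, -0.0957, 0.1053]
orientation: [-0.001, 0.696, 0.718, -0.001]
ft_force: [0.5, -0.4, 0.1]
gripper_width: 0.0244
gripper_force: 39.7
time_s: 26.0
tool_pos: [0.662, -0.0957, 0.1019]
orientation: [-0.0, 0.696, 0.718, -0.0]
ft_force: [0.5, -0.2, -0.6]
gripper_width: 0.0245
gripper_force: 39.7
time_s: 26.62
tool_pos: [0.6612, -0.0956, 0.1917]
orientation: [-0.002, 0.696, 0.718, -0.001]
ft_force: [0.7, -0.5, 0.6]
gripper_width: 0.0418
gripper_force: 0.0
time_s: 27.25
tool_pos: [0.6117, -0.3701, 0.1925]
orientation: [0.0, 0.312, 0.95, -0.0]
ft_force: [0.9, 0.8, 0.5]
gripper_width: 0.0501
gripper_force: 0.0
time_s: 27.75
tool_pos: [0.6122, -0.3679, 0.1923]
orientation: [0.0, -0.043, 0.999, 0.0]
ft_force: [-0.4, -0.3, 1.1]
gripper_width: 0.05
gripper_force: 0.0
top 55 [660. -94. 130.] rayz [660. -94. 132.]
top 54 [ 661. -127.  131.] rayz [ 661. -127.  132.]
top 55 [ 662. -164.  129.] rayz [ 662. -164.  132.]
top 49 [ 663. -197.  130.] rayz [ 663. -197.  132.]
top cover 0.8 (array([ 538. , -407.9]), array([177.8,  69.6]), 4.71)
cover_slot 0.61 [ 677. -168.    9.]
cover_grip 0.7 [ 666. -200.   46.]
side 16 [ 640. -143.  159.] rayz [ 655. -132.  132.]
side 28 [ 659. -166.  133.] rayz [ 660. -166.  132.]
side 30 [ 661. -199.  134.] rayz [ 662. -199.  132.]
side cover 0.67 (array([ 566.6, -405.1]), array([243.5,  76. ]), 6.36)
cover_hole 0.65 [ 463. -416.    9.]
cover_slot 0.95 [ 663. -384.    9.]
cover_grip 0.57 [ 549. -406.   46.]
```

View pics/b_top.png

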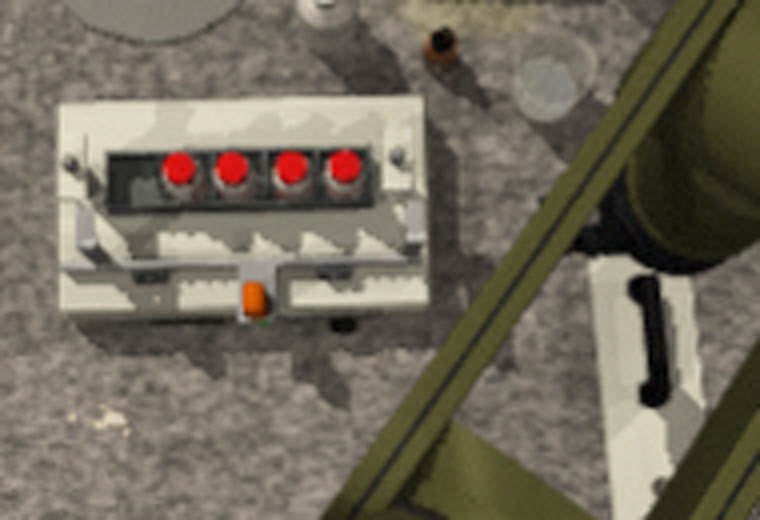

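All four bottles stand in pockets 2 to 5. The cover has been knocked aside, to about (566,-405), so I'll measure its handle and edges again.

```bash
cat > cov.py <<'E'
from h import *
def cov():
    for n in('top','side'):
        im=r.get_image(n); w=np.zeros((480,640),bool)
        u,v=map(int,proj(im,(.566,-.405,.02))); w[v-60:v+60,u-60:u+60]=1
        P=cloud(im,w)*1000; d=np.hypot(P[:,0]-566,P[:,1]+405)
        H=P[(P[:,2]>33)&(P[:,2]<56)&(d<70)]; E=P[(P[:,2]>4)&(P[:,2]<15)&(d<135)]
        print(n,"handle",len(H),rect(H/1000),"z",np.round(np.percentile(H[:,2],[10,90])),"plate",len(E),rect(E/1000))
cov()
E
python3 cov.py
```

```text
top handle 166 (array([ 568.6, -403.8]), array([83.2, 14.5]), 5.25) z [39. 46.] plate 1120 (array([ 560.7, -365.3]), array([184.2, 186.1]), 64.12)
side handle 144 (array([ 564.3, -406.2]), array([85.5, 14.5]), 4.71) z [39. 50.] plate 2062 (array([ 566. , -407.5]), array([261.7, 260.7]), 35.06)
```

View pics/b_side.png

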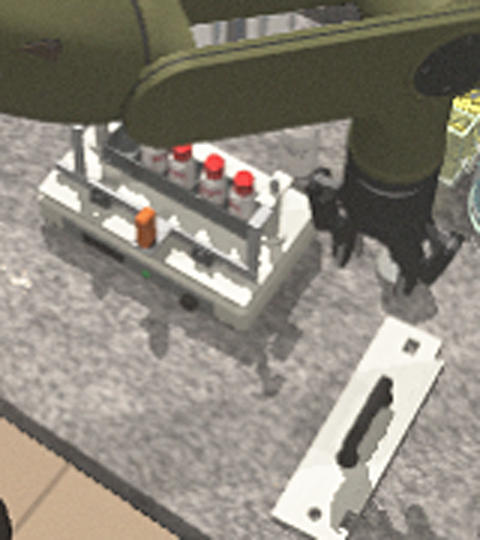

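The side crop shows the cover clear on the worktop, handle at about (367,420), hole end near the robot. The handle centre is at about (566.5,-405) with yaw 95°. I'll go and grasp it.

```bash
python3 -m creep '[[[-23,-18,0],0,60],[[-22,-18,0],0,60],[[0,0,-50],0,60],[[0,0,-45],0,60],[[0,0,0],0,60]]' 60; python3 -m creep '[[[0,0,0],0,60]]'; python3 cov.py
```

```text
time_s: 28.98
tool_pos: [0.5644, -0.4016, 0.0932]
orientation: [-0.004, -0.04, 0.999, 0.003]
ft_force: [-0.8, -0.1, 0.7]
gripper_width: 0.0597
gripper_force: 0.0
time_s: 29.1
tool_pos: [0.5682, -0.4045, 0.0987]
orientation: [0.001, -0.04, 0.999, -0.001]
ft_force: [0.1, -0.6, 0.3]
gripper_width: 0.0599
gripper_force: 0.0
top handle 69 (array([ 543.4, -406.6]), array([32.7, 13.8]), 4.72) z [39. 46.] plate 1265 (array([ 557.3, -378.5]), array([249.5, 192.2]), 27.5)
side handle 144 (array([ 566.4, -406.5]), array([87.3, 15.6]), 5.49) z [40. 49.] plate 1745 (array([ 561.6, -407.2]), array([244.4, 266.5]), 30.63)
```

```bash
python3 -m creep '[[[-1,-1,-40],0,60],[[0,0,-28],0,60],[[0,0,-10],0,60],[[0,0,0],0,60],[[0,0,0],0,60]]' 60; python3 -m creep '[[[0,0,0],0,5],[[0,0,0],0,5],[[0,0,0],0,5],[[0,0,0],0,5],[[0,0,0],0,5]]';python3 -m creep '[[[0,0,20],0,5],[[0,0,40],0,5],[[0,0,0],0,5]]'
```

```text
time_s: 29.82
tool_pos: [0.5675, -0.4057, 0.0212]
orientation: [0.001, -0.04, 0.999, -0.001]
ft_force: [-0.5, -0.7, -0.5]
gripper_width: 0.0599
gripper_force: 0.0
time_s: 30.45
tool_pos: [0.5666, -0.4051, 0.0199]
orientation: [0.0, -0.04, 0.999, -0.0]
ft_force: [-0.8, -0.3, 5.1]
gripper_width: 0.0128
gripper_force: 63.0
time_s: 30.82
tool_pos: [0.5685, -0.4065, 0.0833]
orientation: [0.003, -0.04, 0.999, -0.002]
ft_force: [0.6, -0.4, -3.4]
gripper_width: 0.0127
gripper_force: 62.1
```

The cover is held, showing about 3.4 N. Lift it, turn by -1.62 rad and go over the shaker.

```bash
python3 -m creep '[[[0,10,45],0,5],[[0,15,50],-0.1,5],[[0,20,50],-0.15,5],[[0,25,10],-0.16,5],[[0,30,0],-0.17,5]]'; python3 -m creep '[[[5,30,0],-0.17,5],[[10,30,0],-0.17,5],[[15,30,0],-0.17,5],[[20,25,0],-0.17,5],[[20,25,0],-0.17,5]]'; python3 -m creep '[[[15,20,0],-0.14,5],[[8,15,0],-0.05,5],[[0,0,0],0,5],[[0,0,0],0,5]]'
```

```text
time_s: 31.45
tool_pos: [0.5663, -0.3044, 0.2351]
orientation: [0.001, 0.25, 0.968, -0.0]
ft_force: [-0.5, 0.3, -4.1]
gripper_width: 0.0129
gripper_force: 62.1
time_s: 32.08
tool_pos: [0.6357, -0.1635, 0.2328]
orientation: [-0.001, 0.627, 0.779, -0.001]
ft_force: [0.8, -0.7, -3.3]
gripper_width: 0.0134
gripper_force: 62.1
time_s: 32.58
tool_pos: [0.6583, -0.1301, 0.2334]
orientation: [-0.001, 0.696, 0.718, -0.001]
ft_force: [-0.6, 0.5, -1.9]
gripper_width: 0.0128
gripper_force: 62.0
```

```bash
cat > hc.py <<'E'
from h import *
def run(name=None):
    t=r.sense()["tool_pos"]*1000; zt=t[2]-19.9+9; print("tcp",np.round(t,1),"plate top",round(zt,1))
    for n in('top','side'):
        im=r.get_image(n); w=np.zeros((480,640),bool); u,v=map(int,proj(im,t/1000)); w[v-75:v+75,u-75:u+75]=1
        P=cloud(im,w)*1000; d=P[:,:2]-t[:2]
        E=P[(abs(P[:,2]-zt)<7)&(abs(d[:,0])<55)&(abs(d[:,1])<145)]
        print(n,len(E),rect(E/1000),"z by end",np.round(np.median(E[E[:,1]>t[1]+60][:,2]),1),np.round(np.median(E[E[:,1]<t[1]-60][:,2]),1))
        for k in("cover_hole","cover_slot"):
            for q in r.tip_of(n,k)[:1]: print("  ",k,round(q["p"],2),np.round(q["xy"],1),np.round(at_z(im,q["xy"],zt/1000)*1000,1))
        if name and n=="side": crop(im,(u-75,v-65,u+75,v+65),5,name)
import sys
run(sys.argv[1] if len(sys.argv)>1 else None)
E
python3 hc.py pics/hc1.png
```

```text
tcp [ 658.3 -130.1  233.4] plate top 222.5
top 2126 (array([ 658.4, -132.1]), array([ 71.2, 239.7]), 1.99) z by end 220.9 220.9
   cover_hole 0.6 [241.9 216.6] [653.8 -29.2 222.5]
   cover_slot 0.55 [330.  214.8] [ 661.3 -229.2  222.5]
side 1466 (array([ 656.6, -132.8]), array([ 76.9, 242.2]), 1.59) z by end 223.4 222.8
   cover_hole 0.7 [287.  189.1] [657.4 -34.2 222.5]
   cover_slot 0.55 [344.5 216.7] [ 672.4 -217.   222.5]
```

View pics/hc1.png

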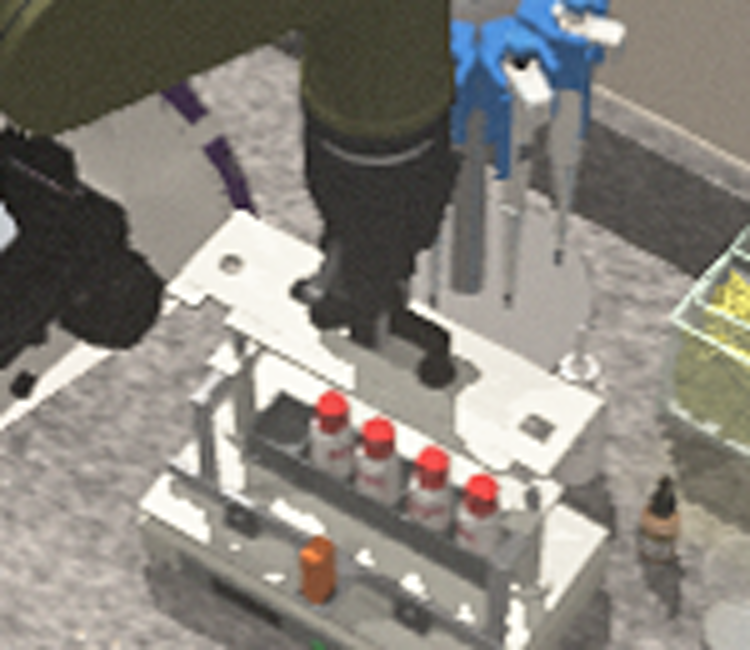

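The cover is level, notches to the front, hole left and slot right. Relative to the studs it needs about (+2.5,+2) mm. Lower it to just above the stud tips.

```bash
python3 -m creep '[[[1.5,1,-20],0.006,5],[[1,1,-20],0,5],[[0,0,-10],0,5],[[0,0,0],0,5],[[0,0,0],0,5]]'; python3 hc.py
python3 - <<'E'
from h import *
im=r.get_image("side"); u,v=map(int,proj(im,r.sense()["tool_pos"])); 
a=im["frame"][:,:,::-1]
l=proj(im,(.657,-.030,.16)); q=proj(im,(.665,-.230,.16)); print(l,q)
def c(p): x,y=map(int,p); print(x-20,y-20); return cv2.resize(a[y-20:y+20,x-20:x+20],None,fx=10,fy=10,interpolation=cv2.INTER_CUBIC)
im2=im; cv2.imwrite("pics/ends.png",np.hstack([c(l),c(q)]))
E
```

```text
time_s: 33.5
tool_pos: [0.6624, -0.1281, 0.1852]
orientation: [0.001, 0.694, 0.72, 0.0]
ft_force: [0.9, -0.2, -3.6]
gripper_width: 0.013
gripper_force: 62.0
tcp [ 662.4 -128.1  185.2] plate top 174.3
top 1926 (array([ 662.7, -129.4]), array([ 71.3, 240.8]), 2.61) z by end 172.7 172.6
   cover_hole 0.83 [243.8 218.4] [658.6 -25.7 174.3]
side 1396 (array([ 660.1, -130.4]), array([ 76. , 240.8]), 2.22) z by end 174.3 174.4
   cover_hole 0.63 [284.4 198.4] [655.2 -23.8 174.3]
   cover_slot 0.79 [342.8 226.8] [ 670.9 -214.6  174.3]
[286.7646355  202.00783352] [346.03395305 233.84031343]
266 182
326 213
```

View pics/ends.png

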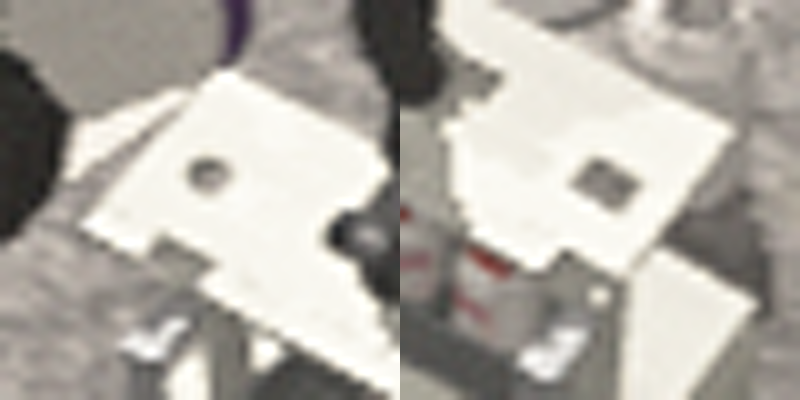

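Run:
```python
from h import *
im=r.get_image("side"); u0,v0=[int(x)-70 for x in proj(im,(.58,-.13,.11))]
for nm,p in(("L",(295,143)),("R",(588,303))): print("stud",nm,np.round(at_z(im,(u0+p[0]/5-.4,v0+p[1]/5-.4),.149)*1000,1))
for nm,p in(("hole",(266+20.6,182+17.0)),("slot",(326+20.1,213+18.1))): print(nm,np.round(at_z(im,p,.1735)*1000,1))
im=r.get_image("top")
for nm,p in(("L",(235+77/6-.4,190+185/6-.4)),("R",(235+567/6-.4,190+176/6-.4))): print("top stud",nm,np.round(at_z(im,p,.151)*1000,1))
a=im["frame"][:,:,::-1]
def c(p): x,y=map(int,p); print(x-20,y-20); return cv2.resize(a[y-20:y+20,x-20:x+20],None,fx=10,fy=10,interpolation=cv2.INTER_CUBIC)
cv2.imwrite("pics/ends2.png",np.hstack([c(proj(im,(.657,-.03,.17))),c(proj(im,(.665,-.23,.17)))]))
```

```text
stud L [658.4 -31.3 149. ]
stud R [ 665.1 -231.   149. ]
hole [657.6 -29.8 173.5]
slot [ 664.8 -229.7  173.5]
top stud L [658.  -30.9 151. ]
top stud R [ 665.1 -229.3  151. ]
225 199
309 197
```

View pics/ends2.png

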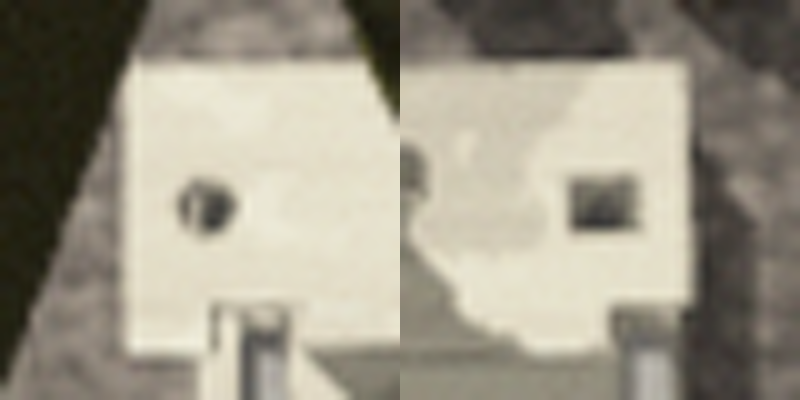

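```bash
python3 - <<'E'
from h import *
im=r.get_image("top")
for p in((245.25,219.35),(328.8,217.05)): print(np.round(at_z(im,p,.173)*1000,1))
print(r.sense()["tool_pos"])
E
python3 -m creep '[[[0.5,-1.4,-5],0,5],[[0,0,-4],0,5],[[0,0,-4],0,5],[[0,0,0],0,5]]'; python3 -m creep '[[[0,0,-3],0,5],[[0,0,0],0,5]]'
```

```text
[656.6 -29.  173. ]
[ 665.5 -227.9  173. ]
[ 0.66178068 -0.12774183  0.18440285]
time_s: 34.5
tool_pos: [0.6619, -0.1291, 0.1706]
orientation: [-0.001, 0.694, 0.72, -0.0]
ft_force: [0.0, -0.7, -2.1]
gripper_width: 0.0127
gripper_force: 62.0
time_s: 34.75
tool_pos: [0.6624, -0.1291, 0.1682]
orientation: [-0.0, 0.694, 0.72, 0.0]
ft_force: [0.2, -0.1, -2.3]
gripper_width: 0.0128
gripper_force: 62.1
```

The plate is already below the stud tips with no contact force. Continue gently.

```bash
python3 -m creep '[[[0,0,-2],0,5],[[0,0,-2],0,5],[[0,0,0],0,5]]'; python3 -m creep '[[[0,0,-2],0,5],[[0,0,-2],0,5],[[0,0,0],0,5]]'; python3 -m creep '[[[0,0,-1.5],0,5],[[0,0,0],0,5]]'
```

```text
time_s: 35.12
tool_pos: [0.6627, -0.1289, 0.1643]
orientation: [0.0, 0.694, 0.72, 0.0]
ft_force: [1.4, 1.5, -3.2]
gripper_width: 0.0132
gripper_force: 62.1
time_s: 35.5
tool_pos: [0.6625, -0.129, 0.1602]
orientation: [0.0, 0.694, 0.72, 0.0]
ft_force: [2.3, 0.8, -2.0]
gripper_width: 0.0127
gripper_force: 62.1
time_s: 35.75
tool_pos: [0.6625, -0.1291, 0.1588]
orientation: [0.0, 0.694, 0.72, 0.0]
ft_force: [2.7, 1.9, -2.3]
gripper_width: 0.0128
gripper_force: 62.1
```

```bash
python3 -m creep '[[[0,0,-1],0,5],[[0,0,0],0,5]]'; python3 -m creep '[[[0,0,-1],0,5],[[0,0,0],0,5]]'; python3 -m creep '[[[0,0,-0.5],0,5],[[0,0,0],0,5]]'
```

```text
time_s: 36.0
tool_pos: [0.6624, -0.1291, 0.1578]
orientation: [0.0, 0.694, 0.72, 0.0]
ft_force: [2.4, 1.8, -2.9]
gripper_width: 0.0127
gripper_force: 62.2
time_s: 36.25
tool_pos: [0.6625, -0.129, 0.157]
orientation: [0.0, 0.694, 0.72, 0.0]
ft_force: [1.5, 2.6, -0.4]
gripper_width: 0.0129
gripper_force: 62.4
time_s: 36.5
tool_pos: [0.6625, -0.1289, 0.1569]
orientation: [0.0, 0.694, 0.72, 0.0]
ft_force: [0.8, 4.0, 2.7]
gripper_width: 0.0127
gripper_force: 62.8
```

It touched at exactly the home height, with about 3 to 5 N net. Release, rise and look.

```bash
python3 -m creep '[[[0,0,0.5],0,45],[[0,0,0],0,45],[[0,0,0],0,45],[[0,0,15],0,45],[[0,0,50],0,45]]'; python3 -m creep '[[[-20,-10,10],0,45],[[-40,-20,0],0,10],[[-32,-13,0],0,0],[[0,0,0],0,0]]'
python3 - <<'E'
from h import *
for n in('top','side'):
    im=r.get_image(n)
    w=np.zeros((480,640),bool);u,v=map(int,proj(im,(.661,-.13,.14)));w[v-70:v+70,u-70:u+70]=1
    P=cloud(im,w)*1000; E=P[(abs(P[:,2]-146)<9)&(abs(P[:,0]-661)<50)&(abs(P[:,1]+130)<135)]
    print(n,len(E),rect(E/1000),"z ends",[np.round(np.median(E[m][:,2]),1) for m in(E[:,1]>-50,E[:,1]<-210,E[:,0]>680,E[:,0]<645)])
    hs=cv2.cvtColor(im["frame"],cv2.COLOR_RGB2HSV); m=((hs[...,0]>6)&(hs[...,0]<18)&(hs[...,1]>150)&(hs[...,2]>60)); u0,v0=map(int,proj(im,(.58,-.14,.11))); k=np.zeros_like(m);k[v0-20:v0+20,u0-20:u0+20]=1
    G=cloud(im,m&k)*1000; print("grip",len(G),np.round(np.percentile(G,[3,50,97],axis=0)) if len(G) else 0)
    if n=="side": crop(im,(260,170,380,290),5,"pics/home.png")
E
```

```text
time_s: 37.12
tool_pos: [0.6601, -0.1288, 0.2197]
orientation: [-0.003, 0.694, 0.72, -0.002]
ft_force: [0.8, 0.2, 0.1]
gripper_width: 0.0451
gripper_force: 0.0
time_s: 37.62
tool_pos: [0.5671, -0.173, 0.2324]
orientation: [-0.001, 0.695, 0.719, -0.001]
ft_force: [1.2, 1.0, 0.2]
gripper_width: -0.0002
gripper_force: 0.0
top 333 (array([ 663.8, -130.4]), array([ 69.7, 239.8]), 2.92) z ends [np.float64(144.0), np.float64(144.3), np.float64(143.9), np.float64(143.5)]
grip 0 0
side 1145 (array([ 653.2, -131. ]), array([ 91.3, 242.2]), 1.94) z ends [np.float64(146.1), np.float64(146.5), np.float64(145.6), np.float64(146.5)]
grip 53 [[ 569. -151.   89.]
 [ 577. -147.  115.]
 [ 589. -138.  127.]]
```

View pics/home.png

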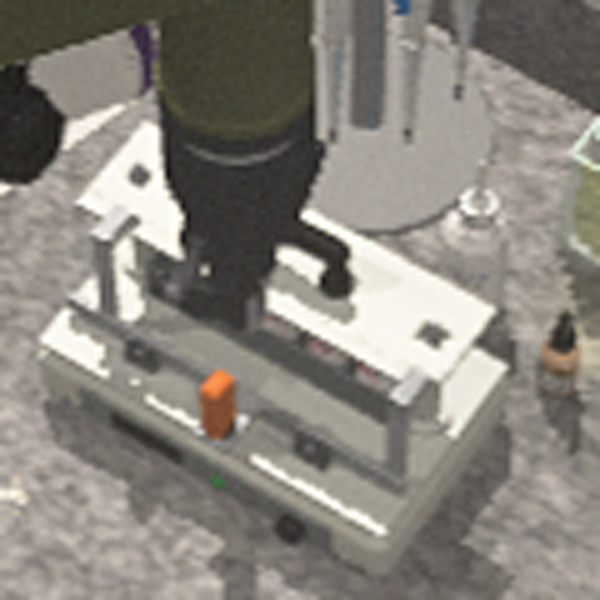

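The cover lies flat on both posts, studs in the hole (140,175) and slot (432,333), claws in the notches. Now push the grip to the left.

```bash
python3 -m creep '[[[2,-3,-46],0,0],[[0,0,-47],0,0],[[0,0,-47],0,0],[[0,0,0],0,0],[[0,8,0],0,0]]'; python3 -m creep '[[[0,6,0],0,0],[[0,5,0],0,0],[[0,5,0],0,0],[[0,4,0],0,0],[[0,0,0],0,0]]';python3 -m creep '[[[0,3,0],0,0],[[0,2,0],0,0],[[0,0,0],0,0]]';python3 -m creep '[[[0,2,0],0,0],[[0,0,0],0,0]]'
```

```text
time_s: 38.35
tool_pos: [0.5741, -0.1675, 0.0929]
orientation: [0.001, 0.694, 0.72, 0.0]
ft_force: [0.3, -0.5, 0.5]
gripper_width: 0.0002
gripper_force: 0.0
time_s: 38.98
tool_pos: [0.5723, -0.1468, 0.092]
orientation: [-0.0, 0.694, 0.72, 0.0]
ft_force: [1.1, -0.4, 0.6]
gripper_width: -0.0002
gripper_force: 0.6
time_s: 39.35
tool_pos: [0.572, -0.1419, 0.0916]
orientation: [-0.0, 0.694, 0.72, -0.0]
ft_force: [-0.3, -1.0, 1.3]
gripper_width: 0.0
gripper_force: 0.8
time_s: 39.6
tool_pos: [0.572, -0.1408, 0.0916]
orientation: [0.0, 0.694, 0.72, -0.001]
ft_force: [-0.9, -4.9, 1.0]
gripper_width: -0.0001
gripper_force: 2.4
```

```bash
python3 -m creep '[[[0,2,0],0,0],[[0,0,0],0,0]]';python3 -m creep '[[[0,2,0],0,0],[[0,0,0],0,0]]'
```

```text
time_s: 39.85
tool_pos: [0.572, -0.1407, 0.0917]
orientation: [0.001, 0.694, 0.72, -0.002]
ft_force: [-1.2, -11.3, -0.7]
gripper_width: 0.0001
gripper_force: 5.3
time_s: 40.1
tool_pos: [0.572, -0.1407, 0.0917]
orientation: [0.002, 0.693, 0.72, -0.003]
ft_force: [-3.1, -16.4, -1.4]
gripper_width: -0.0003
gripper_force: 8.1
```

Hard stop reached, consistent with about 20 mm of travel. Back off, withdraw and check.

```bash
python3 -m creep '[[[0,-25,0],0,0],[[-10,0,50],0,0],[[0,-40,60],0,0],[[-20,-55,0],0,0],[[-20,-55,0],0,0]]'; python3 -m creep '[[[-20,-55,0],0,0],[[-20,-55,0],0,0],[[0,-40,0],0,0],[[0,0,0],0,0]]'
python3 - <<'E'
from h import *
for n in('top','side'):
    im=r.get_image(n)
    hs=cv2.cvtColor(im["frame"],cv2.COLOR_RGB2HSV); m=((hs[...,0]>6)&(hs[...,0]<18)&(hs[...,1]>150)&(hs[...,2]>60)); u0,v0=map(int,proj(im,(.58,-.13,.11))); k=np.zeros_like(m);k[v0-20:v0+20,u0-20:u0+20]=1
    G=cloud(im,m&k)*1000; print(n,"grip",len(G),np.round(np.percentile(G,[3,50,97],axis=0)) if len(G) else 0)
    w=np.zeros((480,640),bool);u,v=map(int,proj(im,(.661,-.13,.14)));w[v-70:v+70,u-70:u+70]=1
    P=cloud(im,w)*1000; E=P[(abs(P[:,2]-146)<9)&(abs(P[:,0]-661)<50)&(abs(P[:,1]+130)<135)]
    print([np.round(np.median(E[m][:,2]),1) for m in(E[:,1]>-50,E[:,1]<-210,E[:,0]>680,E[:,0]<645)])
    if n=="top": crop(im,(235,190,345,270),6,"pics/fin.png")
E
```

```text
time_s: 40.72
tool_pos: [0.5224, -0.3059, 0.1946]
orientation: [0.0, 0.693, 0.721, 0.001]
ft_force: [0.4, 0.4, -0.7]
gripper_width: -0.0003
gripper_force: 0.0
time_s: 41.22
tool_pos: [0.4818, -0.4581, 0.1928]
orientation: [-0.0, 0.695, 0.719, 0.0]
ft_force: [-0.4, 0.4, -0.1]
gripper_width: 0.0003
gripper_force: 0.0
top grip 50 [[ 572. -130.   87.]
 [ 578. -123.  122.]
 [ 591. -117.  129.]]
[np.float64(144.5), np.float64(144.2), np.float64(144.3), np.float64(144.6)]
side grip 0 0
[np.float64(146.3), np.float64(146.6), np.float64(144.9), np.float64(146.6)]
```

View pics/fin.png

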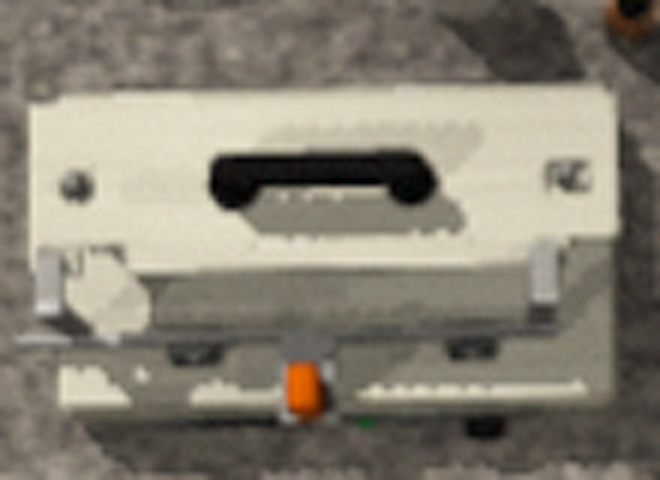

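The cover is flat, both claws overlap its front edge at (48,275) and (543,272), and the grip at (303,388) is about 20 mm left of open.

```bash
python3 -c "
from cell import r
print(r.hand_in())"
```

```text
the job is handed in; nothing more can be done
None
```

I opened the lock, stood the four red-capped bottles upright in pockets 2–5, laid the cover flat over both studs, locked the claws over its front edge and handed the job in at about 41 s; hand-in returned no verdict.

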